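# Stand an acrylic panel in the bonding clamp and set its wing screw

## Task

Slide the tall white acrylic panel straight up out of the slotted plywood rack by its top edge, stand it upright in the slot of the bonding clamp, down on the slot's floor and about centred along the jaws, and let it go. Then turn the clamp's wing screw clockwise until it seats, back it off a quarter turn so that the acrylic is not pinched, and finish still gripping the screw's wing there. Leave the two short panels and the other things on the bench where they are.

Things in the scene. Friction and masses are not known exactly. Their poses are not given: they have to be found in the camera images.
- panel: The tall opal-white acrylic panel, 6 mm thick (its x), 90 mm wide (its y), 100 mm tall (its z), about 65 g, loose. Origin: centre of its lower edge face. It starts upright in one of the rack's three slots; its top is then 112 mm above the bench.
- rack: Fixed plywood rack, 150 mm (x) by 110 mm (y), 42 mm high, origin under its centre. Three slots, open at the ends, run along its y at x = -40, 0 and +40 mm, each 9 mm wide, floor 12 mm above the bench, 30 mm deep. The tall panel stands in any one, short panels in the others. A panel is clear once its lower edge is 44 mm up. Rack and clamp may stand left or right of each other.
- short_a: Short panel of the same acrylic, 6 by 90 by 65 mm tall, standing in another rack slot (top 77 mm above the bench); origin at the centre of its lower edge. Leave alone.
- short_b: Another short panel like short_a. Leave alone.
- clamp: Fixed clamp: dark steel base 170 mm (x) by 100 mm (y) by 12 mm, origin under its centre. At its +x end two aluminium jaws 100 mm long (y) form an upright slot; at its -x end a dark steel post, 50 by 50 mm, 70 mm high, carries the wing screw. The +x jaw is fixed, its face 5 mm to the +x side of point slot; the -x jaw is moved by the screw.
- slot (a point): Middle of the clamp slot's floor, 12 mm above the bench, at x = +50 mm in the clamp; axes as the clamp's (x across the slot, y along it). Jaws rise to 48 mm above the bench, then 45 degree lips to 57 mm guide a panel in. Jaw gap: 6.5 mm with the screw seated, 2 mm more per rad backed off (9 to 10.7 mm at the start, centred within 1 mm here). Slot ends open. A panel in it tops at 112 mm.
- screw (a joint): Angle of the wing screw backed off from its seat, rad: 0 = seated (a hard stop), growing anticlockwise seen from above, up to 3.2. It starts between 1.3 and 2.1. Clockwise seen from above tightens it. Friction about 0.06 N m; it stays where it is left and neither rises nor sinks noticeably. A quarter turn off the seat is 1.57.
- screw_grip (a point): Point on the vertical axis of the wing screw, 106 mm above the bench, where its wing is gripped across its thickness; at x = -45 mm in the clamp. Axes turn with the screw: x along the wing, y across it (at joint value 0 parallel to the clamp's). The wing is an upright black flat bar, 44 mm long, 10 mm thick, from 83 to 118 mm above the bench, on a 20 mm round hub.
- jar: Closed grey ink jar, 56 mm diameter, 65 mm high, origin under its centre. Bystander.
- tape: Cardboard tape core lying flat, 90 mm outer diameter, 24 mm high, origin under its centre. Bystander.
- squeegee: Screen-printing squeegee lying flat, wooden bar 90 by 260 by 26 mm with a black rubber blade along its -x side, origin under the bar's centre. Bystander.
- driver: Screwdriver with a black handle, lying along its x. Bystander.
- straightedge: Steel straightedge lying flat, 340 by 40 by 6 mm, long along its x, origin under its centre. Bystander.
There are look-alikes about, which are no part of the job. Leave any blue or red look-alike of the panel alone.

How it is judged:
By the outcome, as a careful person would: the job done as asked, in the order asked, and still so for the second after the job is handed in, while the arm keeps its last pose, push and grip.
It also fails if it takes over 72 s, if anything falls off the work surface, if the arm or the gripper's body presses on something with over 40 N, if the wrist force passes 120 N, or if a joint passes its speed limit or range.

## Robot

A 6-joint arm with a two-finger parallel gripper is mounted at the origin on the work surface. World frame = base frame: x ahead of the robot, y to its left, z up, the work surface at z = 0. Lengths are in m, angles in rad, forces in N, time in s.
With the tool pointing down it reaches from about 0.4 to 0.825 m from the base axis. Payload 7 kg.
Tool frame: the origin (TCP) lies at the very end of the fingers, on their centre line; the grasp point (between the pads) lies robot.grasp_offset behind it (robot.grasp_offset is the distance from the TCP to the grasp point, in m); y points along the fingers, z is the direction in which the jaws open and shut, and the axes are right-handed (so a half turn about y gives the same grasp; the last joint's range is limited). The gripper opens to 88 mm and grips with 3 to 60 N. Pads are 19 mm wide; open, the fingers measure 130 mm over their backs; the gripper's body (78 mm by 193 mm) begins 47 mm behind the grasp point.
Start: joints at [-1.032, 0.359, 0.012, 0, -1.224, -0.288], TCP at [0.167, -0.654, 0.227] pointing down, gripper open.
Joint ranges: [-3.07, 3.07], [-1.43, 2.12], [-1.02, 1.25], [-3.03, 1.67], [-3.05, -0], [-3.03, 3.03]. Speed limits (rad/s): [2.39, 2.39, 3.01, 3.14, 3.14, 3.14].

## Interface

Orientations are given as a unit quaternion [w, x, y, z].
In Python, from cell import sensors, get_image, workorder, robot gives the robot as it stands. The module is installed in compiled form; this text tells all that it offers.
- The arm moves only by the shell command python3 -m crank 'ROWS' [OPENING]. ROWS is a JSON object of lists of equal length, an entry for each row: "linear": the shift along the world's x, y, z in mm, a list of three; "angular": the turn, a rotation vector about the world's x, y, z in rad, a list of three. In form: {"linear": [[dx, dy, dz], ...], "angular": [[rx, ry, rz], ...]}. A call has exactly 8 rows; each row shifts and turns the commanded pose from where the row before left it; what a row does not reach is not made up. A row lasts 1/10 s, in which the tool goes at most 50 mm and 8.59 degrees, less where a joint would pass 70% of its speed; a pose out of reach is approached as far as the arm can. A call with a gripper value outside its range is refused whole. OPENING is the closure, from 0 (fully open) to 1 (shut), set as the call begins (- or left out, the last holds). The fingers move at their own pace and stop on an object; the grip force is fixed at half the most. Time passes only in rows, so rows that do not move let the fingers close, or fill a call up. It gives the time, the measured TCP pose, the force and the opening at its end, in the units of the state.
- sensors.read_state(): the state, without advancing time (a new reading comes with each control period).
- get_image(name): name is "scene" or "top" or "wrist"; returns a dict with "pixels" (420x560x3 uint8, blue, green, red), "fov_y" (degrees; the focal length in pixels is half the picture's height over the tangent of half this angle, whatever the lens; pixels are square), "cx", "cy" (the principal point, pixels), "pose" (4x4, takes a point from camera to world coordinates); the wrist camera has in their place "tool_from_camera" (4x4, takes a point from camera to tool coordinates, whose origin is the TCP and whose axes are the tool frame's). Camera axes: x right, y down, z forward; pixel columns grow to the right and rows downward; lengths in m; the calibration is good to about 2 mm. A picture is of the moment at which its call begins: read the wrist's pose just before it. There is no depth.
- workorder.job_done(): hands the job in, once; it reports no verdict.
The state is a dict: "clock": time; "joint_pos": joint angles; "qd": joint speeds; "effort": joint torques, N m; "tool_pos": TCP position; "orientation": TCP orientation; "ft_force": force on the tool from outside, world axes, zero at the start; "ft_torque": the same for the moment, N m; "finger_gap": finger opening in m.
Only numpy, scipy, OpenCV 4.12 (cv2) and the standard library are available. Lean on these libraries where they do the work, as an engineer would, in place of code of your own. Each camera call takes 0.05 s, during which the arm holds its last target.

## Working session

There is one attempt and no reset: what is moved stays moved. The work goes in short steps, Python scripts to look and compute and a shell command to move; the robot and the scene stay as the last step left them, time stands still between calls to the robot, and variables do not carry over. Pictures are saved under pics/ and viewed, and the job is handed in when it is done.

```bash
mkdir -p pics; cat > h.py <<'E'
import numpy as np, cv2, json
from cell import sensors, get_image, workorder, robot
from scipy.spatial.transform import Rotation as R
def snap(name,fn):
    s=sensors.read_state(); im=get_image(name); cv2.imwrite('pics/'+fn+'.png',im['pixels'])
    im['state']=s
    np.save('pics/'+fn+'.npy',im,allow_pickle=True); return im
def load(fn): return np.load('pics/'+fn+'.npy',allow_pickle=True).item()
def pose(im):
    if 'pose' in im: return np.array(im['pose'])
    s=im['state'];T=np.eye(4);q=s['orientation'];T[:3,:3]=R.from_quat([q[1],q[2],q[3],q[0]]).as_matrix();T[:3,3]=s['tool_pos']
    return T@np.array(im['tool_from_camera'])
def f(im): return 210/np.tan(np.radians(im['fov_y'])/2)
def pix2w(im,u,v,z):
    T=pose(im);d=T[:3,:3]@np.array([(u-im['cx'])/f(im),(v-im['cy'])/f(im),1]);o=T[:3,3]
    return o+d*(z-o[2])/d[2]
def w2pix(im,p):
    T=np.linalg.inv(pose(im));c=T[:3,:3]@np.array(p)+T[:3,3]
    return np.array([im['cx']+f(im)*c[0]/c[2],im['cy']+f(im)*c[1]/c[2]])
E
python3 - <<'E'
from h import *
for n in('scene','top','wrist'):
    im=snap(n,n+'0'); print(n,{k:v for k,v in im.items() if k not in('pixels','state')})
    print(pose(im)[:3,3])
print(sensors.read_state()); print(robot.grasp_offset,[a for a in dir(robot) if a[0]!='_'])
E
```

```text
scene {'fov_y': 55.73314394564969, 'cx': 280.5387361611396, 'cy': 209.7511673939208, 'pose': array([[-0.73021425,  0.44738624, -0.51636489,  1.0951141 ],
       [ 0.68314984,  0.46741936, -0.56109307,  0.58188839],
       [-0.00966637, -0.76247275, -0.64694812,  0.72980595],
       [ 0.        ,  0.        ,  0.        ,  1.        ]])}
[1.0951141  0.58188839 0.72980595]
top {'fov_y': 55.44763290626675, 'cx': 275.3405177001751, 'cy': 205.09908789698196, 'pose': array([[-0.04035183, -0.97849112,  0.20230388,  0.36804031],
       [-0.9991846 ,  0.03923965, -0.00950692,  0.02481697],
       [ 0.0013641 , -0.20252254, -0.97927665,  1.08306704],
       [ 0.        ,  0.        ,  0.        ,  1.        ]])}
[0.36804031 0.02481697 1.08306704]
wrist {'fov_y': 71.88349471469144, 'cx': 267.3879837203742, 'cy': 206.0194183368618, 'tool_from_camera': array([[-3.89752609e-04,  9.56695565e-01,  2.91090095e-01,
        -7.99066654e-02],
       [-8.97275591e-04, -2.91090334e-01,  9.56695151e-01,
        -1.58048804e-01],
       [ 9.99999521e-01,  1.11686394e-04,  9.71872796e-04,
        -3.70310439e-04],
       [ 0.00000000e+00,  0.00000000e+00,  0.00000000e+00,
         1.00000000e+00]])}
[ 0.09014654 -0.67386978  0.38377904]
{'clock': 0.15, 'joint_pos': array([-1.03190738e+00,  3.59232749e-01,  1.12996804e-02, -2.52467945e-04,
       -1.22405058e+00, -2.88092431e-01]), 'qd': array([ 0.00067139, -0.00114534,  0.00263908,  0.00050606, -0.00034717,
        0.00020765]), 'effort': array([-4.25932085e-03, -5.83272099e+01,  2.93290240e+01,  7.00125173e+00,
        8.85261863e-03, -1.14944010e-04]), 'tool_pos': array([ 0.16741212, -0.65356177,  0.22584477]), 'orientation': array([ 0.70197633, -0.70114008, -0.08831578,  0.08849941]), 'ft_force': array([-0.77766693, -0.20385009, -0.81407261]), 'ft_torque': array([-0.02864154,  0.0088986 , -0.00034396]), 'finger_gap': 0.08760456445012253}
0.0188 ['IKError', 'grasp_offset']
```

View pics/scene0.png

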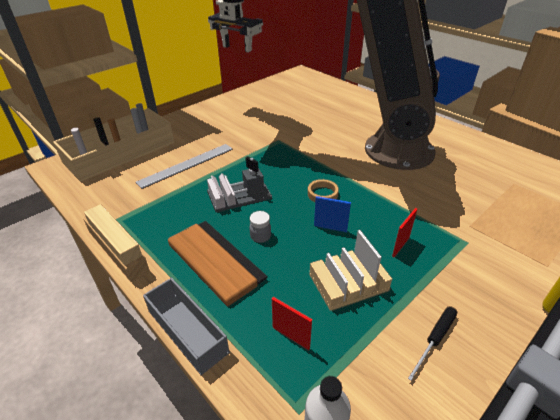

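View pics/top0.png

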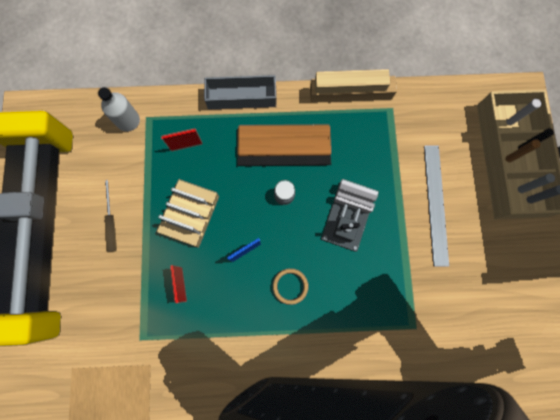

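View pics/wrist0.png

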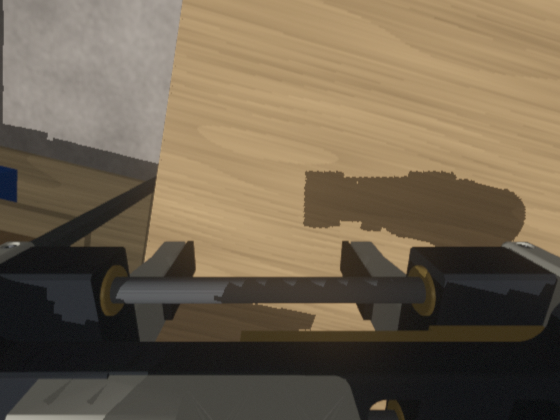

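The rack is at about (188,213) in the top picture and the clamp at (350,215). The tall white panel is in the slot nearest the robot, with the top view's bottom towards the robot. I'll zoom in next.

```bash
python3 - <<'E'
from h import *
t=load('top0')['pixels'];s=load('scene0')['pixels']
def c(a,x,y,w,h,k): return cv2.resize(a[y:y+h,x:x+w],None,fx=k,fy=k,interpolation=cv2.INTER_CUBIC)
cv2.imwrite('pics/zt.png',np.hstack([c(t,150,170,80,90,5),c(t,310,170,80,90,5)]))
cv2.imwrite('pics/zs.png',np.hstack([c(s,300,225,100,90,4),c(s,195,145,90,90,4)]))
E
```

```text
(no output)
```

View pics/zt.png

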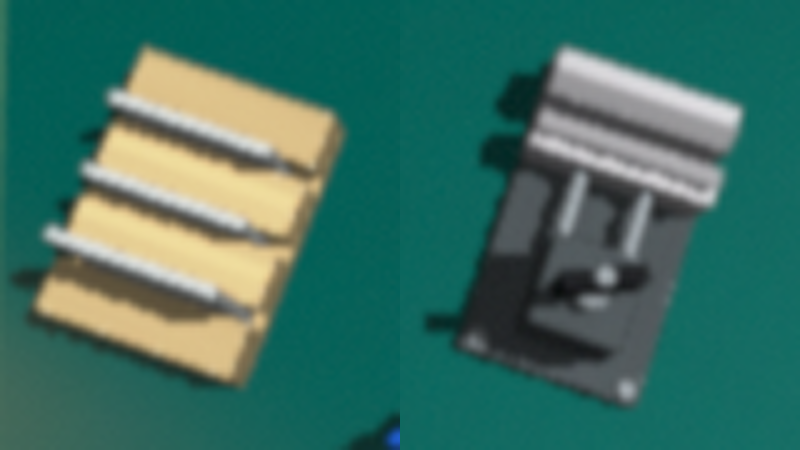

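View pics/zs.png

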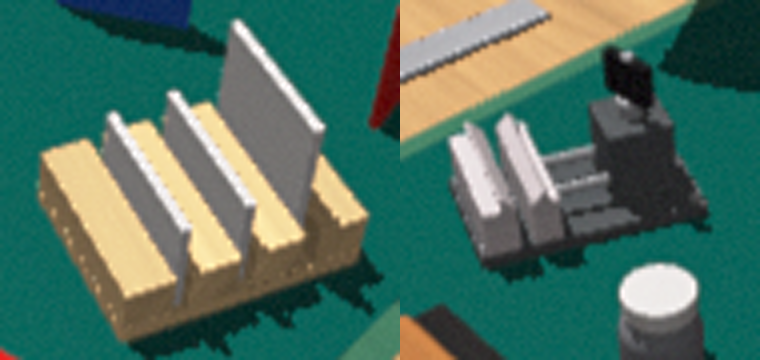

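```bash
python3 - <<'E'
from h import *
t=load('top0');s=load('scene0')
def T(x,y,z,ox=150): p=pix2w(t,ox+x/5-.4,170+y/5-.4,z);print((x,y),np.round(p*1000,1));return p
def S(x,y,z,ox=300,oy=225): p=pix2w(s,ox+x/4-.4,oy+y/4-.4,z);print('S',(x,y),np.round(p*1000,1));return p
print('panel');a=T(45,234,.112);b=T(218,296,.112);d=b-a;print(np.linalg.norm(d),np.degrees(np.arctan2(d[1],d[0])))
S(237,22,.112);S(322,127,.112)
print('rack');P=[T(x,y,.042) for x,y in((145,45),(340,120),(242,384),(35,312))]; print(np.mean(P,0))
print('clamp base near');T(58,345,.012,310);T(234,405,.012,310)
print('jaws');T(162,47,.057,310);T(343,108,.057,310);T(313,208,.057,310);T(127,145,.057,310)
print('wing top');T(155,290,.118,310);T(245,275,.118,310)
S(605-400,48,.118,195,145);S(652-400,82,.118,195,145)
E
```

```text
panel
(45, 234) [551.7 304.2 112. ]
(218, 296) [517.4 218.9 112. ]
0.09191492724511512 -111.91198177134525
S (237, 22) [522.7 220.5 112. ]
S (322, 127) [554.2 301.8 112. ]
rack
(145, 45) [666.5 272.4  42. ]
(340, 120) [620.7 167.8  42. ]
(242, 384) [481.4 220.4  42. ]
(35, 312) [523.6 328.8  42. ]
[0.57305092 0.24736085 0.042     ]
clamp base near
(58, 345) [ 492.4 -105.2   12. ]
(234, 405) [ 456.4 -197.2   12. ]
jaws
(162, 47) [ 643.7 -165.1   57. ]
(343, 108) [ 606.6 -258.2   57. ]
(313, 208) [ 553.6 -237.6   57. ]
(127, 145) [ 591.2 -142.7   57. ]
wing top
(155, 290) [ 505.1 -141.3  118. ]
(245, 275) [ 510.7 -185.8  118. ]
S (205, 48) [ 518.9 -186.5  118. ]
S (252, 82) [ 522.8 -130.8  118. ]
```

```bash
cat >> h.py <<'E'
def go(p,yaw):
    "p TCP target m, yaw deg of tool z (mod 180), pointing down"
    s=sensors.read_state();q=s['orientation'];M=R.from_quat([q[1],q[2],q[3],q[0]])
    out=[]
    for y in(yaw,yaw+180):
        a=np.radians(y);z=np.array([np.cos(a),np.sin(a),0]);yv=np.array([0,0,-1.]);x=np.cross(yv,z)
        Rt=R.from_matrix(np.array([x,yv,z]).T);out.append((Rt*M.inv()).as_rotvec())
    print('pos',np.round(s['tool_pos']*1000,1),'joints',np.round(s['joint_pos'],2),'dlin mm',np.round((np.array(p)-s['tool_pos'])*1000,1))
    for o in out: print('drot',np.round(o,3))
E
python3 - <<'E'
from h import *
s=sensors.read_state();q=s['orientation'];print(R.from_quat([q[1],q[2],q[3],q[0]]).as_matrix().round(3))
go([.5365,.261,.23],-22)
E
```

```text
[[ 0.969 -0.    -0.248]
 [ 0.248  0.001  0.969]
 [-0.    -1.     0.001]]
pos [ 167.4 -653.6  225.8] joints [-1.03  0.36  0.01 -0.   -1.22 -0.29] dlin mm [369.1 914.6   4.2]
drot [-1.000e-03  1.000e-03 -2.205e+00]
drot [-0.001 -0.001  0.936]
```

```bash
python3 -m crank '{"linear":[[35,40,0],[35,40,0],[35,40,0],[35,40,0],[35,40,0],[35,40,0],[35,40,0],[35,40,0]],"angular":[[0,0,0.06],[0,0,0.06],[0,0,0.06],[0,0,0.06],[0,0,0.06],[0,0,0.06],[0,0,0.06],[0,0,0.06]]}' 0.5; python3 -m crank '{"linear":[[11,45,0],[11,45,0],[11,45,0],[11,45,0],[11,45,0],[11,45,0],[11,45,0],[11,45,0]],"angular":[[0,0,0.057],[0,0,0.057],[0,0,0.057],[0,0,0.057],[0,0,0.057],[0,0,0.057],[0,0,0.057],[0,0,0.057]]}'; python3 -c "
from h import *
go([.5365,.261,.21],-22)"
```

```text
clock: 0.95
tool_pos: [0.4318, -0.351, 0.2266]
orientation: [-0.66, 0.66, 0.254, -0.253]
ft_force: [1.4, -1.5, 0.5]
finger_gap: 0.0438
clock: 1.75
tool_pos: [0.5188, 0.0091, 0.2267]
orientation: [-0.586, 0.586, 0.396, -0.396]
ft_force: [0.9, -1.0, 0.7]
finger_gap: 0.044
pos [518.8   9.1 226.7] joints [ 0.4   0.1  -0.33 -0.   -1.14 -0.78] dlin mm [ 17.7 251.9 -16.7]
drot [-0.    -0.     3.139]
drot [-0.     0.    -0.003]
```

```bash
python3 -m crank '{"linear":[[2,36,-2],[2,36,-2],[2,36,-2],[3,36,-2],[3,36,-2],[3,36,-2],[3,36,-5],[0,0,0]],"angular":[[0,0,0],[0,0,0],[0,0,0],[0,0,0],[0,0,0],[0,0,0],[0,0,0],[0,0,0]]}'; python3 -c "
from h import *
snap('wrist','w1')
go([.5365,.261,.21],-22)"
```

```text
clock: 2.55
tool_pos: [0.5367, 0.2625, 0.2081]
orientation: [0.586, -0.586, -0.396, 0.397]
ft_force: [-0.2, 0.4, -1.2]
finger_gap: 0.0439
pos [536.4 260.8 208.4] joints [ 0.78  0.24 -0.19 -0.   -1.14 -1.16] dlin mm [0.1 0.2 1.6]
drot [2.000e-03 2.000e-03 3.139e+00]
drot [ 0.001 -0.001 -0.002]
```

View pics/w1.png

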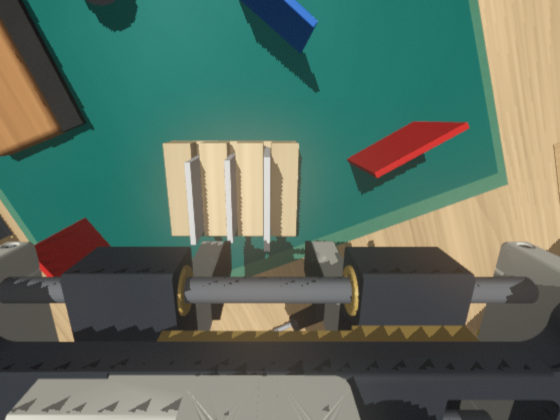

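```bash
python3 - <<'E'
from h import *
im=load('w1');a=im['pixels'][130:260,150:310]
cv2.imwrite('pics/z1.png',cv2.resize(a,None,fx=4.5,fy=4.5,interpolation=cv2.INTER_CUBIC))
# predicted
c=np.array([.5365,.261,.112]);d=np.array([.372,.928,0])*.045
for p in(c+d,c-d): print(w2pix(im,p))
E
```

```text
[266.16660785 251.52684831]
[266.07584463 157.62781178]
```

View pics/z1.png

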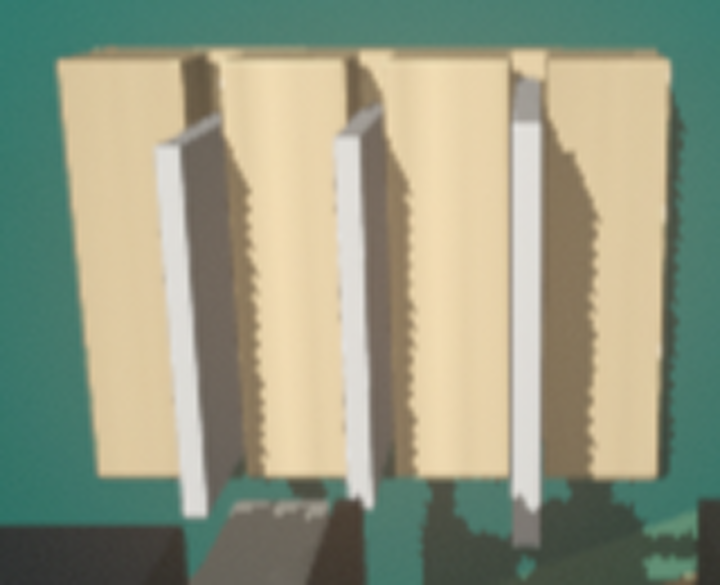

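Tall panel: the top edge lies at column 267 and rows 157–251 in the wrist picture. That's within about 1 mm of the prediction and parallel to the pads. I'll descend with a −1 mm correction.

```bash
python3 -m crank '{"linear":[[-1,0.5,-25],[0,0,-25],[0,0,-20],[0,0,-20],[0,0,-15],[0,0,-10],[0,0,-8],[0,0,0]],"angular":[[0,0,0],[0,0,0],[0,0,0],[0,0,0],[0,0,0],[0,0,0],[0,0,0],[0,0,0]]}'; python3 -c "
from h import *
snap('wrist','w2');snap('scene','s2')
go([.5355,.2615,.085],-22);print(sensors.read_state()['ft_force'])"
```

```text
clock: 3.4
tool_pos: [0.5356, 0.259, 0.0858]
orientation: [-0.586, 0.586, 0.395, -0.396]
ft_force: [0.1, -0.4, -0.2]
finger_gap: 0.0439
pos [536.2 259.7  87.1] joints [ 0.78  0.35 -0.34  0.   -0.87 -1.16] dlin mm [-0.7  1.8 -2.1]
drot [ 1.000e-03  0.000e+00 -3.142e+00]
drot [-0.     0.001  0.   ]
[-0.13624431  0.76211738  0.56244162]
```

View pics/w2.png

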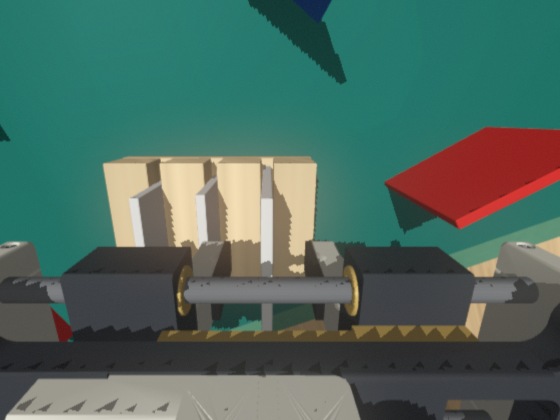

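View pics/s2.png

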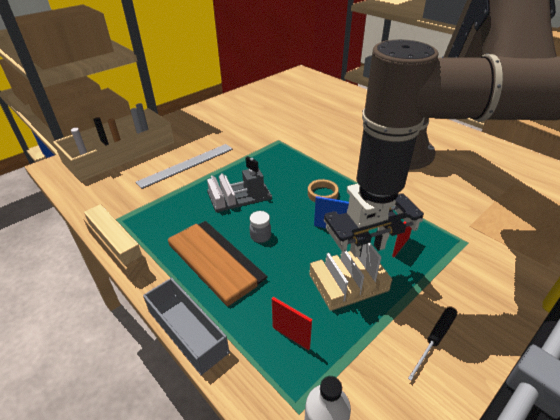

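The panel lies between the fingers, centred at column 267. I'll close on it.

```bash
python3 -m crank '{"linear":[[0,0,0],[0,0,0],[0,0,0],[0,0,0],[0,0,0],[0,0,0],[0,0,0],[0,0,0]],"angular":[[0,0,0],[0,0,0],[0,0,0],[0,0,0],[0,0,0],[0,0,0],[0,0,0],[0,0,0]]}' 1;  python3 -m crank '{"linear":[[0,0,2],[0,0,3],[0,0,5],[0,0,5],[0,0,5],[0,0,6],[0,0,10],[0,0,14]],"angular":[[0,0,0],[0,0,0],[0,0,0],[0,0,0],[0,0,0],[0,0,0],[0,0,0],[0,0,0]]}'; python3 -c "
from h import *
snap('wrist','w3');snap('scene','s3')"
```

```text
clock: 4.3
tool_pos: [0.5359, 0.2597, 0.0866]
orientation: [0.586, -0.586, -0.395, 0.395]
ft_force: [-0.6, -0.2, 0.7]
finger_gap: 0.0058
clock: 5.1
tool_pos: [0.5356, 0.2594, 0.137]
orientation: [-0.586, 0.586, 0.395, -0.396]
ft_force: [-0.0, 0.8, -1.5]
finger_gap: 0.0059
```

View pics/w3.png

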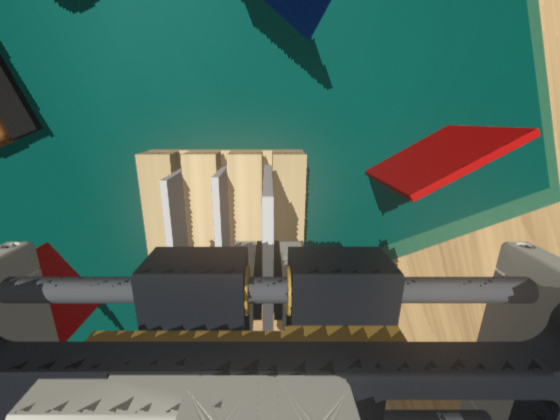

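View pics/s3.png

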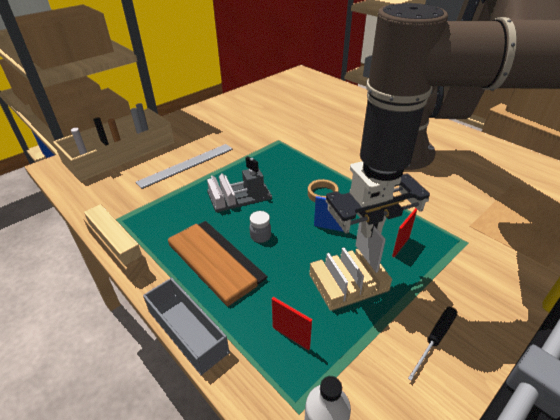

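```bash
python3 -m crank '{"linear":[[0,0,20],[0,0,30],[0,0,30],[5,-15,3],[7,-35,0],[7,-40,0],[7,-40,0],[7,-40,0]],"angular":[[0,0,0],[0,0,0],[0,0,0],[0,0,0],[0,0,0],[0,0,0],[0,0,0],[0,0,0]]}';  python3 -m crank '{"linear":[[7,-43,0],[7,-45,0],[7,-45,0],[5,-45,0],[5,-43,0],[0,-40,0],[0,-20,0],[0,-8,0]],"angular":[[0,0,0],[0,0,0],[0,0,0],[0,0,0],[0,0,0],[0,0,0],[0,0,0],[0,0,0]]}'; python3 -c "
from h import *
snap('wrist','w4');snap('scene','s4');snap('top','t4')
go([.5998,-.2011,.22],-21.7)"
```

```text
clock: 6.0
tool_pos: [0.5686, 0.0879, 0.2189]
orientation: [0.586, -0.586, -0.395, 0.396]
ft_force: [1.3, 0.0, -1.0]
finger_gap: 0.0062
clock: 6.8
tool_pos: [0.599, -0.2018, 0.2183]
orientation: [0.587, -0.586, -0.394, 0.395]
ft_force: [0.2, -0.2, -1.8]
finger_gap: 0.0057
pos [ 599.5 -199.4  218.9] joints [-0.01  0.29 -0.1  -0.   -1.18 -0.37] dlin mm [ 0.3 -1.7  1.1]
drot [-1.000e-03  0.000e+00 -3.135e+00]
drot [-0.    -0.001  0.006]
```

View pics/w4.png

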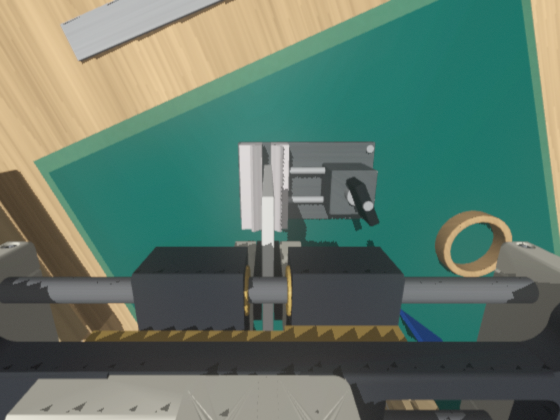

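View pics/s4.png

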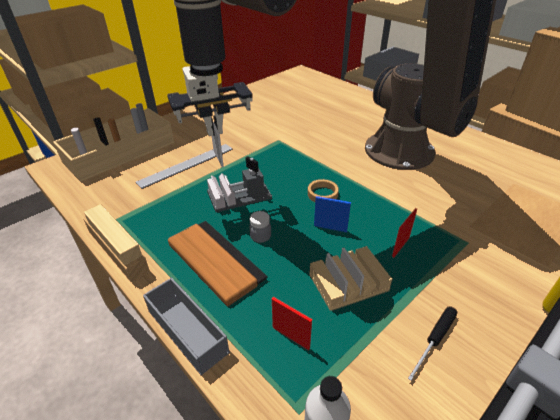

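The panel is above the clamp. The wrist view shows the jaws around (265,187) and the wing around (362,200). Now to measure the clamp.

```bash
python3 - <<'E'
from h import *
im=load('w4');a=im['pixels'][130:250,230:390]
cv2.imwrite('pics/z4.png',cv2.resize(a,None,fx=5,fy=5,interpolation=cv2.INTER_CUBIC))
c=np.array([.5534,-.1826,0]);a=np.radians(-21.7);ex=np.array([np.cos(a),np.sin(a),0]);ey=np.array([-ex[1],ex[0],0]);ez=np.array([0,0,1])
def P(x,y,z): return ((w2pix(im,c+ex*x/1e3+ey*y/1e3+ez*z/1e3)-[230,130]+.4)*5).round(0)
for n,q in dict(base=(-85,-50,12),base2=(-85,50,12),slot1=(55,-50,57),slotf=(55,-50,48),slotf2=(64,-50,57),slotf3=(64,50,57),post=(-20,-25,70),post2=(-20,25,70),post3=(-70,-25,70),screw=(-45,0,118)).items(): print(n,q,P(*q))
E
```

```text
base (-85, -50, 12) [727.  66.]
base2 (-85, 50, 12) [690. 449.]
slot1 (55, -50, 57) [157.  89.]
slotf (55, -50, 48) [158.  85.]
slotf2 (64, -50, 57) [115.  89.]
slotf3 (64, 50, 57) [125. 517.]
post (-20, -25, 70) [509. 211.]
post2 (-20, 25, 70) [496. 432.]
post3 (-70, -25, 70) [743. 209.]
screw (-45, 0, 118) [690. 388.]
```

View pics/z4.png

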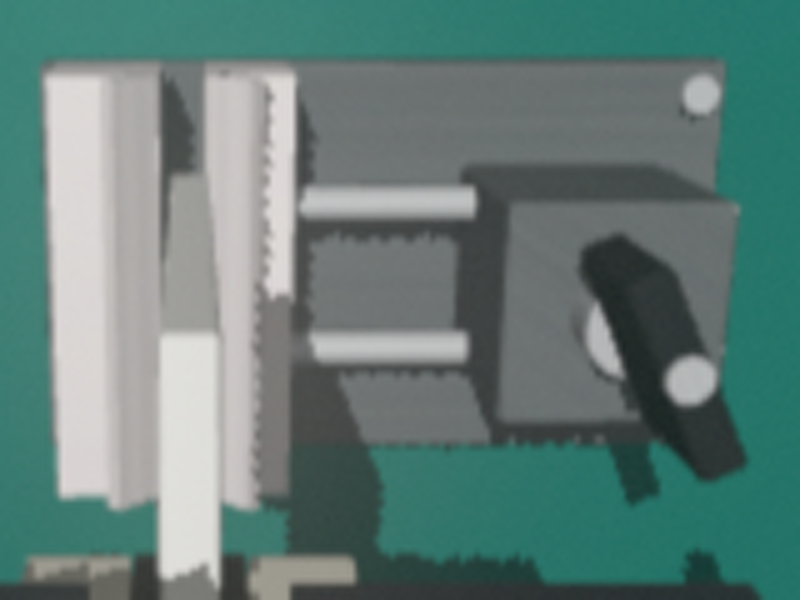

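```bash
python3 - <<'E'
from h import *
im=load('w4');TC=np.array(im['tool_from_camera'])
tz=.2185
def tool(x,y,h,k=5,ox=230,oy=130,bel=None):
    "h: world height"
    u=ox+(x+.5)/k-.5;v=oy+(y+.5)/k-.5
    d=TC[:3,:3]@np.array([(u-im['cx'])/f(im),(v-im['cy'])/f(im),1]);o=TC[:3,3]
    yt=tz-h; p=o+d*(yt-o[1])/d[1]; return (p*1000).round(1)
print('panel top far corners',tool(162,332,tz+.026),tool(218,332,tz+.026))
print('panel bot far',tool(170,173,tz-.074),tool(207,175,tz-.074))
print('base corners',tool(724,62,.012),tool(44,62,.012))
print('post',tool(510,203,.07),tool(740,205,.07),tool(498,422,.07))
print('fixed jaw outer top',tool(46,75,.057),tool(60,497,.057))
print('fixed jaw lip inner edge top far/near',tool(105,75,.057),tool(112,505,.057))
print('fixed inner face edge at 48',tool(161,66,.048)); print('mov inner far 48',tool(204,66,.048))
print('mov lip top',tool(262,75,.057),tool(255,508,.057))
print('screw pin',tool(690,380,.118))
print('wing ends top',tool(602,243,.118),tool(728,473,.118))
E
```

```text
panel top far corners [-44.5 -26.   -1.9] [-44.5 -26.    3.4]
panel bot far [-44.1  74.   -2.3] [-43.8  74.    3.6]
base corners [-51.1 206.5 132.8] [-51.1 206.5 -34.9]
post [-26.2 148.5  69.3] [-25.8 148.5 118.4] [ 23.  148.5  69.8]
fixed jaw outer top [-51.9 161.5 -30.2] [ 46.1 161.5 -29.7]
fixed jaw lip inner edge top far/near [-51.9 161.5 -17.4] [ 48.1 161.5 -17.4]
fixed inner face edge at 48 [-53.1 170.5  -5.4]
mov inner far 48 [-53.1 170.5   4.1]
mov lip top [-51.9 161.5  16.6] [ 48.9 161.5  16.5]
screw pin [ -1.4 100.5  94.3]
wing ends top [-27.3 100.5  75.7] [ 17.1 100.5 103.4]
```

In the tool frame, the panel's centre is at (x 0.8, z 0.7) and the slot's centre at (x −1.5, z −0.6) mm. The jaws are parallel to the panel and the gap is 9.5 mm. I'll correct by (+0.4, −2.6) mm in world x, y and descend.

```bash
python3 -m crank '{"linear":[[0.4,-2.6,0],[0,0,-15],[0,0,-20],[0,0,-20],[0,0,-18],[0,0,-10],[0,0,-2],[0,0,0]],"angular":[[0,0,0],[0,0,0],[0,0,0],[0,0,0],[0,0,0],[0,0,0],[0,0,0],[0,0,0]]}'; python3 -c "
from h import *
im=snap('wrist','w5');print(sensors.read_state()['ft_force'])
a=im['pixels'][120:260,190:390];cv2.imwrite('pics/z5.png',cv2.resize(a,None,fx=4,fy=4,interpolation=cv2.INTER_CUBIC))
"
```

```text
clock: 7.75
tool_pos: [0.6006, -0.2015, 0.1349]
orientation: [-0.586, 0.586, 0.396, -0.396]
ft_force: [-0.4, -1.6, -0.3]
finger_gap: 0.006
[ 0.38782221 -0.54333338 -0.48099734]
```

View pics/z5.png

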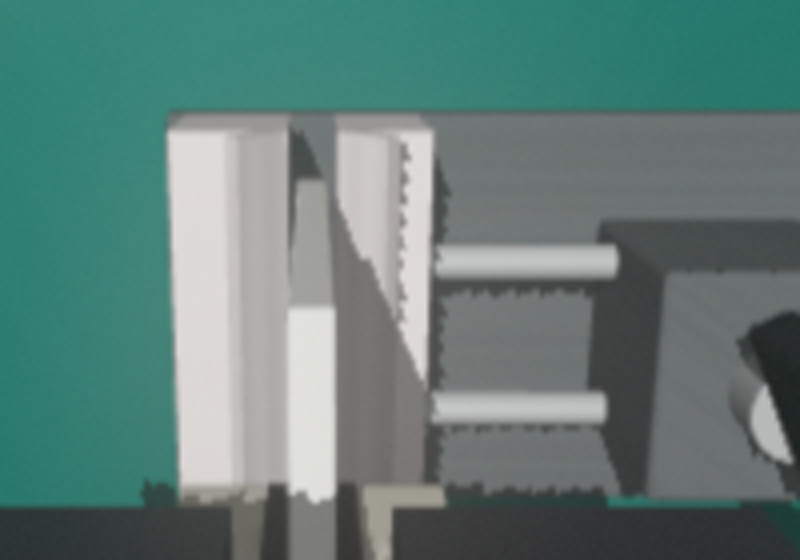

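The lower edge (columns 297–325) is centred in the gap (290–336). I'll keep lowering.

```bash
python3 -m crank '{"linear":[[0,0,-6],[0,0,-8],[0,0,-8],[0,0,-8],[0,0,-8],[0,0,-5],[0,0,-2],[0,0,0]],"angular":[[0,0,0],[0,0,0],[0,0,0],[0,0,0],[0,0,0],[0,0,0],[0,0,0],[0,0,0]]}'; python3 -c "
from h import *
go([0.6,-.2,.086],-22);print(sensors.read_state()['ft_force'])"
python3 -m crank '{"linear":[[0,0,-0.5],[0,0,-0.5],[0,0,-0.5],[0,0,-0.5],[0,0,0],[0,0,0],[0,0,0],[0,0,0]],"angular":[[0,0,0],[0,0,0],[0,0,0],[0,0,0],[0,0,0],[0,0,0],[0,0,0],[0,0,0]]}'; python3 -c "
from h import *
go([0.6,-.2,.086],-22);print(sensors.read_state()['ft_force'])"
```

```text
clock: 8.6
tool_pos: [0.6002, -0.2019, 0.0892]
orientation: [0.586, -0.586, -0.395, 0.396]
ft_force: [0.1, 0.6, -0.3]
finger_gap: 0.0062
pos [ 600.2 -201.9   89.2] joints [-0.02  0.41 -0.25 -0.   -0.91 -0.37] dlin mm [-0.2  1.9 -3.2]
drot [-1.000e-03  0.000e+00 -3.142e+00]
drot [-0.    -0.001  0.   ]
[ 0.14319853  0.58123795 -0.2518016 ]
clock: 9.4
tool_pos: [0.6003, -0.202, 0.0876]
orientation: [-0.586, 0.586, 0.395, -0.395]
ft_force: [-1.1, -0.5, -0.1]
finger_gap: 0.0059
pos [ 600.3 -202.    87.6] joints [-0.02  0.41 -0.26  0.   -0.91 -0.37] dlin mm [-0.3  2.  -1.6]
drot [ 0.    -0.    -3.142]
drot [0. 0. 0.]
[-1.11913241 -0.54415332 -0.11422066]
```

```bash
python3 -m crank '{"linear":[[0,0,-0.4],[0,0,-0.4],[0,0,-0.4],[0,0,-0.3],[0,0,0],[0,0,0],[0,0,0],[0,0,0]],"angular":[[0,0,0],[0,0,0],[0,0,0],[0,0,0],[0,0,0],[0,0,0],[0,0,0],[0,0,0]]}'
python3 -m crank '{"linear":[[0,0,-0.3],[0,0,-0.3],[0,0,-0.2],[0,0,0],[0,0,0],[0,0,0],[0,0,0],[0,0,0]],"angular":[[0,0,0],[0,0,0],[0,0,0],[0,0,0],[0,0,0],[0,0,0],[0,0,0],[0,0,0]]}'; python3 -c "
from h import *
snap('scene','s6');im=snap('wrist','w6')
a=im['pixels'][120:260,190:390];cv2.imwrite('pics/z6.png',cv2.resize(a,None,fx=4,fy=4,interpolation=cv2.INTER_CUBIC))
"
```

```text
clock: 10.2
tool_pos: [0.6004, -0.202, 0.0866]
orientation: [-0.586, 0.586, 0.396, -0.395]
ft_force: [-1.9, 0.7, 6.1]
finger_gap: 0.0056
clock: 11.0
tool_pos: [0.6006, -0.202, 0.0866]
orientation: [-0.586, 0.586, 0.396, -0.395]
ft_force: [-3.1, 2.4, 10.1]
finger_gap: 0.0057
```

View pics/z6.png

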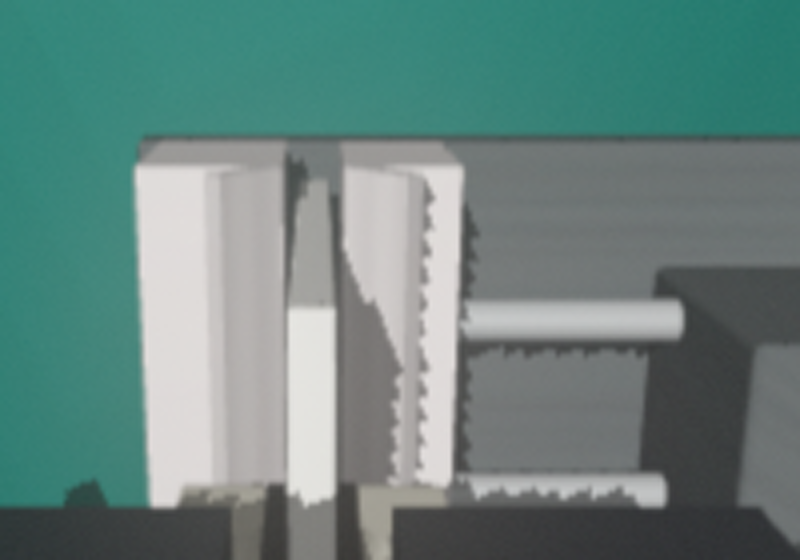

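The panel rests on the slot's floor, with 10 N pushing up at TCP z 86.6 mm. I'll release it and rise.

```bash
python3 -m crank '{"linear":[[0,0,0.3],[0,0,0],[0,0,0],[0,0,0],[0,0,0],[0,0,0],[0,0,0],[0,0,0]],"angular":[[0,0,0],[0,0,0],[0,0,0],[0,0,0],[0,0,0],[0,0,0],[0,0,0],[0,0,0]]}' 0.5
python3 -m crank '{"linear":[[0,0,5],[0,0,10],[0,0,20],[0,0,20],[0,0,20],[0,0,20],[0,0,15],[0,0,5]],"angular":[[0,0,0],[0,0,0],[0,0,0],[0,0,0],[0,0,0],[0,0,0],[0,0,0],[0,0,0]]}'; python3 -c "
from h import *
snap('scene','s7');snap('top','t7');im=snap('wrist','w7')
a=im['pixels'][130:250,230:390];cv2.imwrite('pics/z7.png',cv2.resize(a,None,fx=5,fy=5,interpolation=cv2.INTER_CUBIC))
"
```

```text
clock: 11.9
tool_pos: [0.6003, -0.202, 0.0855]
orientation: [0.586, -0.586, -0.395, 0.395]
ft_force: [0.1, 1.0, -0.2]
finger_gap: 0.0435
clock: 12.7
tool_pos: [0.6013, -0.2022, 0.2036]
orientation: [-0.585, 0.587, 0.397, -0.394]
ft_force: [0.6, -0.2, -0.1]
finger_gap: 0.0441
```

View pics/z7.png

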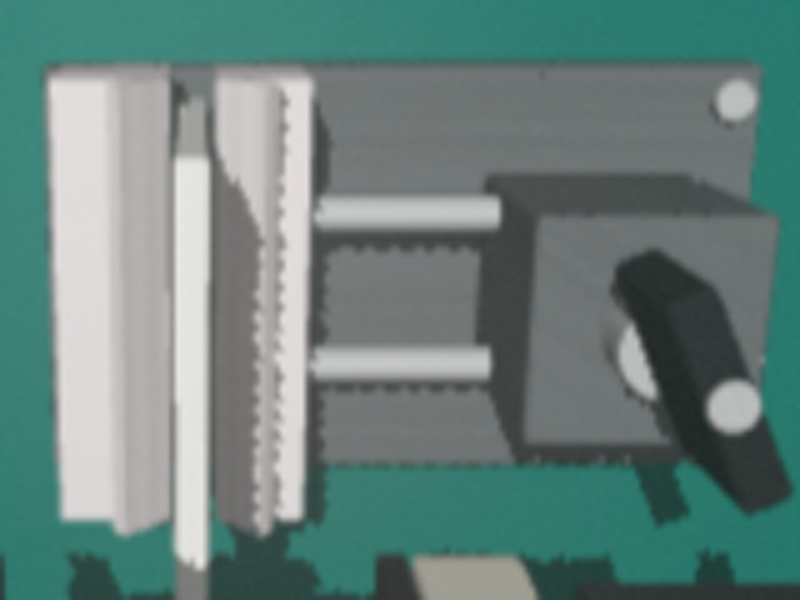

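View pics/s7.png

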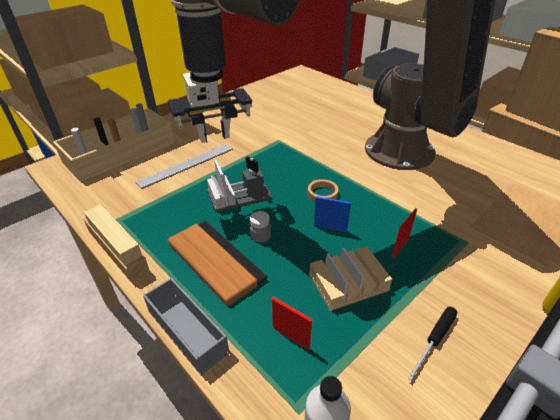

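The panel stands upright and centred in the slot. Next I'll measure the wing angle.

```bash
python3 - <<'E'
from h import *
im=load('w7');a=im['pixels'][172:242,340:395].astype(float)
a=np.clip((a/255)**.45*255*1.3-40,0,255).astype(np.uint8)
cv2.imwrite('pics/z7b.png',cv2.resize(a,None,fx=8,fy=8,interpolation=cv2.INTER_CUBIC))
print(np.array(im['state']['tool_pos']))
E
```

```text
[ 0.60070084 -0.20194965  0.20181423]
```

View pics/z7b.png

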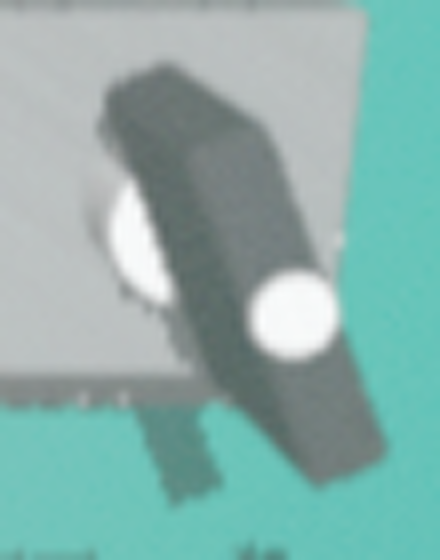

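```bash
python3 - <<'E'
from h import *
im=load('w7');TC=np.array(im['tool_from_camera'])
tz=.2025
def tool(x,y,h,k=8,ox=340,oy=172):
    u=ox+(x+.5)/k-.5;v=oy+(y+.5)/k-.5
    d=TC[:3,:3]@np.array([(u-im['cx'])/f(im),(v-im['cy'])/f(im),1]);o=TC[:3,3]
    p=o+d*(tz-h-o[1])/d[1]; return p*1000
P=np.array([tool(*p,.118) for p in((190,150),(262,128),(385,452),(318,487))]);print(P.round(1),P.mean(0))
d=(P[3]-P[0]+P[2]-P[1])/2; print(d, 'angle in tool x->z deg',np.degrees(np.arctan2(d[2],d[0])))
# world
s=im['state'];q=s['orientation'];M=R.from_quat([q[1],q[2],q[3],q[0]]).as_matrix()
w=M@d;yaw=np.degrees(np.arctan2(w[1],w[0]));print('wing x yaw',yaw,'theta',np.radians((yaw+22)%180))
print('pin',tool(293,313,.118),'post',tool(0,0,0))
print((s['tool_pos']+M@(P.mean(0)/1000)).round(4), M[:,0],M[:,2])
E
```

```text
[[-20.   84.5  83.4]
 [-22.4  84.5  90.9]
 [ 14.8  84.5 108.6]
 [ 19.1  84.5 101.6]] [-2.11779926 84.5        96.09883902]
[38.13322044  0.         17.97512772] angle in tool x->z deg 25.238117408517805
wing x yaw 93.23777395298107 theta 2.011278578148481
pin [-1.52804084 84.5        96.48732805] post [-15.06052072 202.5         91.47798645]
[ 0.511  -0.1679  0.1171] [3.74611196e-01 9.27181708e-01 7.29564090e-04] [-0.92717958  0.3746119  -0.00198793]
```

Wing: centre (511, −168) mm, θ ≈ 2.0 rad. I need tool yaw +0.44 rad.

```bash
python3 -m crank '{"linear":[[-10,4,0],[-18,7,0],[-22,8,0],[-20,8,0],[-15,5,0],[-5,2,0],[0,0,-10],[0,0,-5]],"angular":[[0,0,0.07],[0,0,0.08],[0,0,0.1],[0,0,0.1],[0,0,0.06],[0,0,0.03],[0,0,0],[0,0,0]]}'; python3 -c "
from h import *
im=snap('wrist','w8');go([.511,-.168,.087],183.2)
a=im['pixels'][150:330,190:350].astype(float);a=np.clip((a/255)**.45*255*1.3-40,0,255).astype(np.uint8)
cv2.imwrite('pics/z8.png',cv2.resize(a,None,fx=3.3,fy=3.3,interpolation=cv2.INTER_CUBIC))
"
```

```text
clock: 13.65
tool_pos: [0.5104, -0.1679, 0.1842]
orientation: [0.486, -0.486, -0.513, 0.514]
ft_force: [0.5, -0.6, -0.7]
finger_gap: 0.0438
pos [ 510.  -167.9  183.3] joints [ 0.05  0.17 -0.35 -0.   -1.05  0.01] dlin mm [  1.   -0.1 -96.3]
drot [-0.    -0.003  0.001]
drot [-4.00e-03  1.00e-03 -3.14e+00]
```

View pics/z8.png

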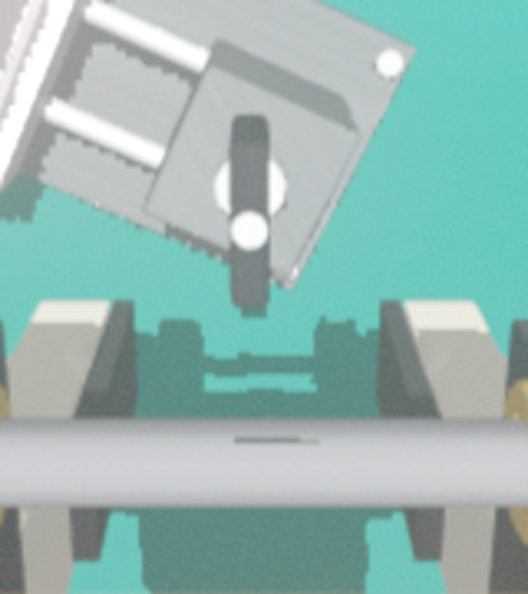

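The wing is aligned with the fingers, with its centre about 1.2 mm to world +x. I'll correct for that and descend.

```bash
python3 -m crank '{"linear":[[1.2,0,-15],[0,0,-18],[0,0,-18],[0,0,-16],[0,0,-14],[0,0,-10],[0,0,-5.5],[0,0,0]],"angular":[[0,0,0],[0,0,0],[0,0,0],[0,0,0],[0,0,0],[0,0,0],[0,0,0],[0,0,0]]}'; python3 -c "
from h import *
im=snap('wrist','w9');go([.511,-.168,.087],183.2)
a=im['pixels'][150:350,130:410].astype(float);a=np.clip((a/255)**.45*255*1.3-40,0,255).astype(np.uint8)
cv2.imwrite('pics/z9.png',cv2.resize(a,None,fx=2.8,fy=2.8,interpolation=cv2.INTER_CUBIC))
"
```

```text
clock: 14.5
tool_pos: [0.5113, -0.168, 0.0882]
orientation: [0.486, -0.486, -0.513, 0.514]
ft_force: [-0.0, 0.3, -0.2]
finger_gap: 0.0441
pos [ 511.6 -168.    88.9] joints [ 0.05  0.27 -0.47  0.   -0.83  0.01] dlin mm [-0.6  0.  -1.9]
drot [ 0.    -0.001  0.   ]
drot [-1.000e-03 -0.000e+00 -3.142e+00]
```

View pics/z9.png

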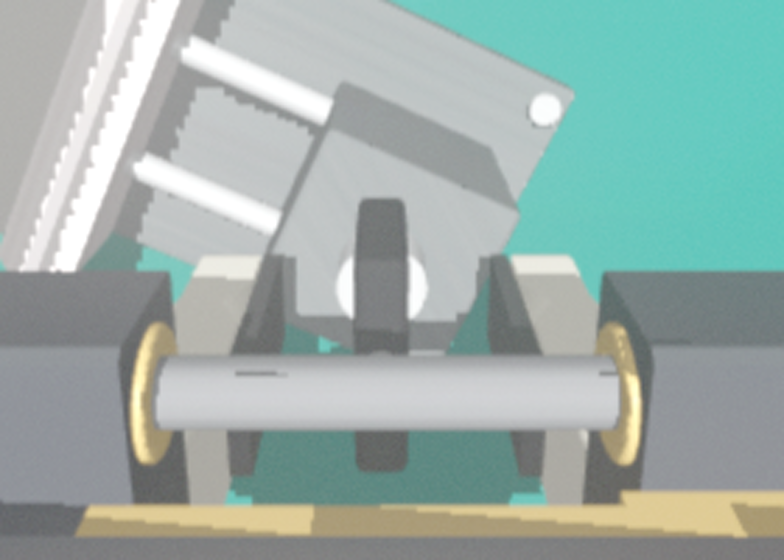

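```bash
python3 -m crank '{"linear":[[0,0,-1.5],[0,0,0],[0,0,0],[0,0,0],[0,0,0],[0,0,0],[0,0,0],[0,0,0]],"angular":[[0,0,0],[0,0,0],[0,0,0],[0,0,0],[0,0,0],[0,0,0],[0,0,0],[0,0,0]]}' 1; python3 -m crank '{"linear":[[0,0,0],[0,0,0],[0,0,0],[0,0,0],[0,0,0],[0,0,0],[0,0,0],[0,0,0]],"angular":[[0,0,-0.05],[0,0,-0.1],[0,0,-0.1],[0,0,-0.1],[0,0,-0.1],[0,0,-0.1],[0,0,-0.05],[0,0,0]]}'; python3 -c "
from h import *
s=sensors.read_state();print(s['ft_force'],s['ft_torque'],s['joint_pos']);go([.511,-.168,.087],183.2)
snap('wrist','w10')"
```

```text
clock: 15.35
tool_pos: [0.5122, -0.1679, 0.0878]
orientation: [-0.485, 0.486, 0.514, -0.514]
ft_force: [3.1, -0.1, 0.0]
finger_gap: 0.0097
clock: 16.15
tool_pos: [0.5118, -0.1678, 0.0878]
orientation: [-0.616, 0.616, 0.347, -0.347]
ft_force: [2.0, 1.8, 2.0]
finger_gap: 0.0099
[1.98654672 1.84586529 2.04427548] [ 0.59789907 -0.51945458 -0.03777237] [ 4.72181654e-02  2.70520584e-01 -4.69578258e-01 -2.13732945e-05
 -8.30019506e-01 -5.91678485e-01]
pos [ 511.8 -167.8   87.8] joints [ 0.05  0.27 -0.47 -0.   -0.83 -0.59] dlin mm [-0.8 -0.2 -0.8]
drot [-0.     0.001  0.6  ]
drot [ 1.000e-03  0.000e+00 -2.541e+00]
```

View pics/w10.png

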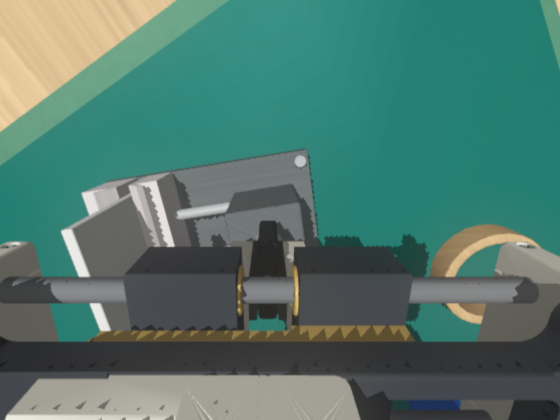

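The wing turns with the fingers, the gap stays at 9.9 mm and forces are small. I'll continue.

```bash
python3 -m crank '{"linear":[[0,0,0],[0,0,0],[0,0,0],[0,0,0],[0,0,0],[0,0,0],[0,0,0],[0,0,0]],"angular":[[0,0,-0.05],[0,0,-0.1],[0,0,-0.1],[0,0,-0.1],[0,0,-0.1],[0,0,-0.1],[0,0,-0.1],[0,0,-0.1]]}'; python3 -c "
from h import *
s=sensors.read_state();print(s['ft_force'],s['ft_torque'],s['joint_pos'][5])"
python3 -m crank '{"linear":[[0,0,0],[0,0,0],[0,0,0],[0,0,0],[0,0,0],[0,0,0],[0,0,0],[0,0,0]],"angular":[[0,0,-0.07],[0,0,-0.06],[0,0,-0.06],[0,0,-0.06],[0,0,-0.05],[0,0,-0.05],[0,0,-0.05],[0,0,0]]}'; python3 -c "
from h import *
s=sensors.read_state();print(s['ft_force'],s['ft_torque'],s['joint_pos'][5]);go([.511,-.168,.087],68.2)"
```

```text
clock: 17.0
tool_pos: [0.5116, -0.1675, 0.0878]
orientation: [0.701, -0.7, -0.097, 0.097]
ft_force: [0.7, 4.6, 3.8]
finger_gap: 0.0099
[0.66563684 4.62960921 3.81358538] [ 1.67452833 -0.17624227  0.02079201] -1.3431656017652907
clock: 17.8
tool_pos: [0.5116, -0.1673, 0.0878]
orientation: [0.706, -0.705, 0.043, -0.044]
ft_force: [-0.3, 6.4, 4.4]
finger_gap: 0.0098
[-0.30905012  6.38597373  4.41619436] [ 2.00844143 -0.07714544 -0.05261828] -1.7409231628651707
pos [ 511.6 -167.3   87.8] joints [ 0.05  0.27 -0.47 -0.   -0.83 -1.74] dlin mm [-0.6 -0.7 -0.8]
drot [-0.001  0.001 -0.257]
drot [-1.000e-03 -1.000e-03  2.884e+00]
```

```bash
python3 -m crank '{"linear":[[0,0.3,0],[0,0.3,0],[0,0,0],[0,0,0],[0,0,0],[0,0,0],[0,0,0],[0,0,0]],"angular":[[0,0,-0.03],[0,0,-0.03],[0,0,-0.03],[0,0,-0.03],[0,0,-0.03],[0,0,-0.03],[0,0,0],[0,0,0]]}'; python3 -c "
from h import *
s=sensors.read_state();print(s['ft_force'],s['ft_torque'],s['joint_pos'][5]);go([.511,-.168,.087],68.2)"
```

```text
clock: 18.6
tool_pos: [0.5116, -0.1672, 0.0878]
orientation: [0.699, -0.699, 0.107, -0.107]
ft_force: [0.3, 3.3, 5.5]
finger_gap: 0.0095
[0.25338557 3.31923256 5.48867139] [ 1.35447373 -0.17364865 -0.06185632] -1.922502815649639
pos [ 511.6 -167.2   87.8] joints [ 0.05  0.27 -0.47 -0.   -0.83 -1.92] dlin mm [-0.6 -0.8 -0.8]
drot [-0.     0.    -0.077]
drot [-1.000e-03 -0.000e+00  3.065e+00]
```

```bash
python3 -m crank '{"linear":[[0,0,0],[0,0,0],[0,0,0],[0,0,0],[0,0,0],[0,0,0],[0,0,0],[0,0,0]],"angular":[[0,0,-0.03],[0,0,-0.03],[0,0,-0.02],[0,0,-0.02],[0,0,0],[0,0,0],[0,0,0],[0,0,0]]}'; python3 -c "
from h import *
s=sensors.read_state();print(s['ft_force'],s['ft_torque'],s['joint_pos'][5],s['effort'][5]);go([.511,-.168,.087],68.2);snap('wrist','w11')"
```

```text
clock: 19.4
tool_pos: [0.5117, -0.1671, 0.0878]
orientation: [0.693, -0.693, 0.141, -0.141]
ft_force: [-0.3, 3.3, 5.6]
finger_gap: 0.01
[-0.31518411  3.28364191  5.59358175] [ 1.30801428 -0.16302475  0.43550837] -2.021811819129554 -0.4544547200202942
pos [ 511.7 -167.1   87.8] joints [ 0.05  0.27 -0.47 -0.   -0.83 -2.02] dlin mm [-0.7 -0.9 -0.8]
drot [-0.     0.     0.022]
drot [ 0.    0.   -3.12]
```

View pics/w11.png

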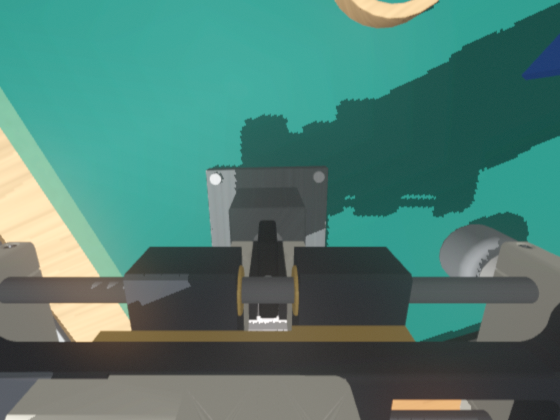

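The moment about the vertical axis rose from about 0 to 0.44 N·m, against 0.06 N·m of friction. That's the seat, and the angle is right too. One more small nudge to confirm it.

```bash
python3 -m crank '{"linear":[[0,0,0],[0,0,0],[0,0,0],[0,0,0],[0,0,0],[0,0,0],[0,0,0],[0,0,0]],"angular":[[0,0,-0.02],[0,0,0],[0,0,0],[0,0,0],[0,0,0],[0,0,0],[0,0,0],[0,0,0]]}'; python3 -c "
from h import *
s=sensors.read_state();print(s['ft_force'],s['ft_torque'],s['joint_pos'][5],s['effort'][5]);go([.511,-.168,.087],68.2);
im=snap('wrist','w12')
a=im['pixels'][150:350,180:360].astype(float);a=np.clip((a/255)**.45*255*1.3-40,0,255).astype(np.uint8)
cv2.imwrite('pics/z12.png',cv2.resize(a,None,fx=3,fy=3,interpolation=cv2.INTER_CUBIC))"
```

```text
clock: 20.25
tool_pos: [0.5117, -0.1671, 0.0878]
orientation: [0.691, -0.691, 0.148, -0.148]
ft_force: [0.7, 3.3, 4.6]
finger_gap: 0.0101
[0.71993959 3.27522088 4.55754824] [ 1.32240629 -0.09347325  0.69475112] -2.0415794695543306 -0.6148087419569492
pos [ 511.7 -167.1   87.8] joints [ 0.05  0.27 -0.47  0.   -0.83 -2.04] dlin mm [-0.7 -0.9 -0.8]
drot [0.    0.    0.042]
drot [ 0.  -0.  -3.1]
```

View pics/z12.png

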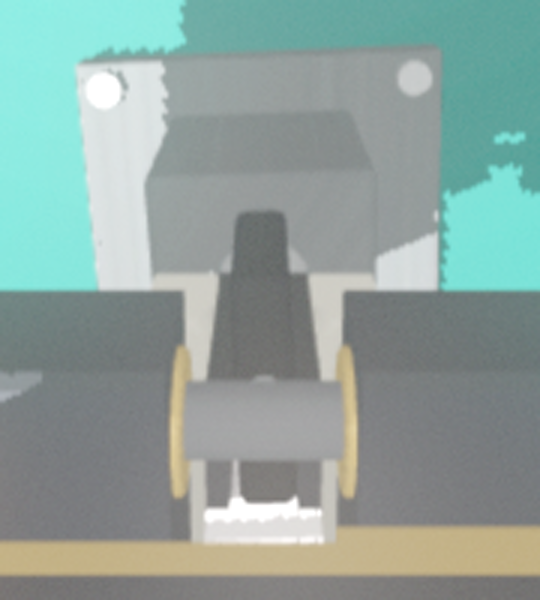

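Seated: 0.69 N·m and climbing at about 13 N·m/rad, so contact was at wrist angle −1.99, about 0.05 rad before here. Backing off to θ = 1.57 takes +1.62 rad, including that wind-up.

```bash
python3 -m crank '{"linear":[[0,0,0],[0,0,0],[0,0,0],[0,0,0],[0,0,0],[0,0,0],[0,0,0],[0,0,0]],"angular":[[0,0,0.05],[0,0,0.12],[0,0,0.12],[0,0,0.12],[0,0,0.12],[0,0,0.12],[0,0,0.12],[0,0,0.12]]}';python3 -m crank '{"linear":[[0,0,0],[0,-0.3,0],[0,-0.3,0],[0,0,0],[0,0,0],[0,0,0],[0,0,0],[0,0,0]],"angular":[[0,0,0.12],[0,0,0.12],[0,0,0.12],[0,0,0.12],[0,0,0.12],[0,0,0.1],[0,0,0.03],[0,0,0]]}'; python3 -c "
from h import *
s=sensors.read_state();print(s['ft_force'],s['ft_torque'],s['joint_pos'][5],s['effort'][5]);go([.511,-.168,.087],68.2+90);
snap('scene','s13');snap('top','t13')
im=snap('wrist','w13')
a=im['pixels'][100:350,80:360].astype(float);a=np.clip((a/255)**.45*255*1.3-40,0,255).astype(np.uint8)
cv2.imwrite('pics/z13.png',cv2.resize(a,None,fx=2.4,fy=2.4,interpolation=cv2.INTER_CUBIC))"
```

```text
clock: 21.1
tool_pos: [0.5116, -0.1675, 0.0878]
orientation: [-0.687, 0.688, 0.165, -0.165]
ft_force: [1.5, -0.2, 4.4]
finger_gap: 0.0098
clock: 21.9
tool_pos: [0.5119, -0.1679, 0.0878]
orientation: [-0.584, 0.585, 0.398, -0.398]
ft_force: [1.6, 2.7, 3.7]
finger_gap: 0.0101
[1.61932239 2.66292015 3.65318768] [ 1.09541853 -0.47303023  0.01959274] -0.4223624795489937 0.5082759819924831
pos [ 511.9 -167.9   87.8] joints [ 0.05  0.27 -0.47  0.   -0.83 -0.42] dlin mm [-0.9 -0.1 -0.8]
drot [-0.     0.001 -0.005]
drot [-1.000e-03 -0.000e+00  3.136e+00]
```

View pics/z13.png

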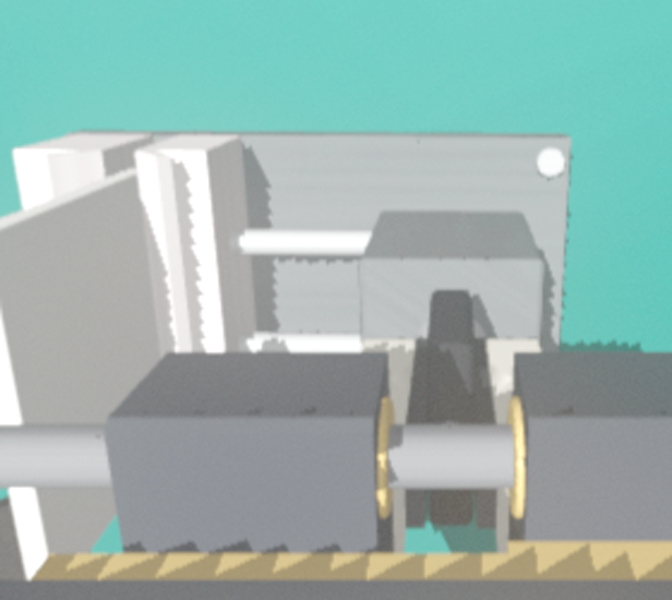

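View pics/s13.png

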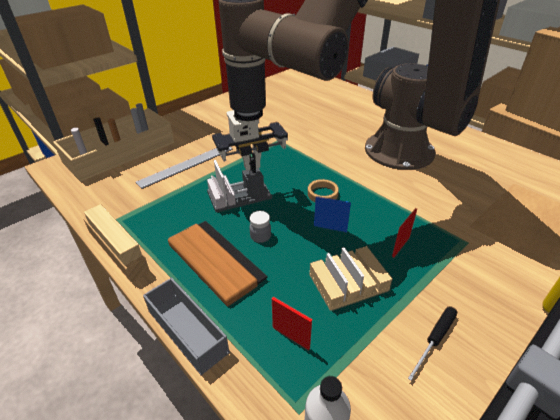

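View pics/t13.png

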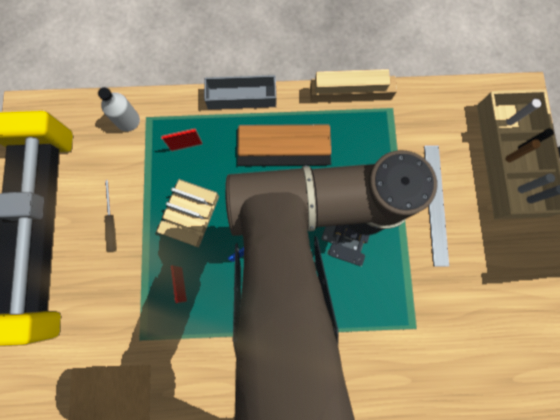

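The wing now lies across the clamp, parallel to the jaws, and the panel stands in the slot. I'll let it settle and take a last check.

```bash
python3 -m crank '{"linear":[[0,0,0],[0,0,0],[0,0,0],[0,0,0],[0,0,0],[0,0,0],[0,0,0],[0,0,0]],"angular":[[0,0,0],[0,0,0],[0,0,0],[0,0,0],[0,0,0],[0,0,0],[0,0,0],[0,0,0]]}'; python3 -c "
from h import *
s=sensors.read_state();print(s['ft_force'],s['ft_torque'],s['joint_pos'][5],s['effort'][5]);go([.511,-.168,.087],68.2+90)
im=snap('scene','s14');a=im['pixels'][130:230,190:310];cv2.imwrite('pics/z14.png',cv2.resize(a,None,fx=5,fy=5,interpolation=cv2.INTER_CUBIC))"
```

```text
clock: 22.85
tool_pos: [0.5119, -0.1679, 0.0878]
orientation: [-0.584, 0.585, 0.398, -0.398]
ft_force: [1.9, 2.6, 5.2]
finger_gap: 0.0096
[1.94223422 2.58264389 5.19342495] [ 1.14099764 -0.58791878  0.0730924 ] -0.42327893162883834 -0.05559588549658656
pos [ 511.9 -167.9   87.8] joints [ 0.05  0.27 -0.47  0.   -0.83 -0.42] dlin mm [-0.9 -0.1 -0.8]
drot [ 0.     0.001 -0.004]
drot [-1.000e-03  0.000e+00  3.137e+00]
```

View pics/z14.png

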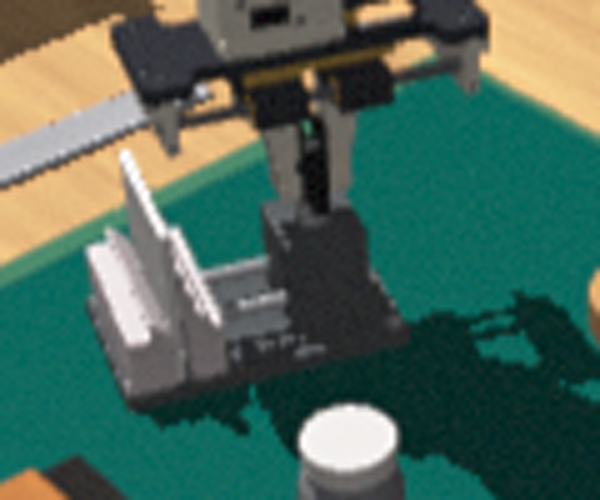

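The panel is upright between the jaws and the wing is gripped. I'm handing the job in.

```bash
python3 -c "
from h import *
print(workorder.job_done())"
```

```text
the job is handed in; nothing more can be done
None
```

The job is done and handed in at about 23 s on the robot's clock, out of the 72 s allowed.

- **Panel:** I slid it straight up out of the rack and lowered it into the clamp slot. It met the slot's floor at TCP z 86.6 mm (about 86 mm expected), pushing back with 10 N. I then let it go. In the last pictures it stands upright, about centred along the jaws.
- **Screw:** I turned it clockwise until it seated, where the torque rose to 0.69 N·m against about 0.06 N·m of friction. I then backed it off 1.62 rad, which includes about 0.05 rad of give in the grip.
- **Final state:** The tool's yaw puts the screw about 1.57 rad off its seat, and the wing looks parallel to the jaws. The gripper still holds the wing, with a 9.6 mm finger gap.
- **Other things:** The short panels and everything else I could see in the last scene and top pictures look unmoved. In the top picture the arm hid part of the bench.

Three readings disagreed or stayed non-zero:
- **Starting angle:** My first jaw-gap measurement (9.5 mm) implied about 1.5 rad, but the wing in the picture showed about 2.0. The seat turned up where the wing angle predicted.
- **Side load:** The grip is roughly 1 mm off the screw's axis, leaving about 5 N upward and 3 N sideways on the wrist.
- **Seat position:** The 0.05 rad of give is worked out from two torque readings, so the final angle could be off by a few hundredths of a radian.

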